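# Put the bench kit back in its places

### The job

Clear up the conservation bench: stand the red jar in the red round holder and the blue jar in the blue one, set the green pressing weight down in the green oblong tray, and lower the wooden finned spacer fully home into the drying rack so that its fins slide between the rack's fins. Each must end flat on the floor of its place, upright and let go; do not knock over or push away the amber bottle or the white cup.

Things in the scene. Friction and masses are not known exactly. Their poses are not given: they have to be found in the camera images.
- jar_red: closed pigment jar, an upright cylinder 52 mm in diameter and 75 mm tall, all red (body and cap) with a thin pale band round the middle; about 0.16 kg. Origin: centre of its underside, z up its axis.
- jar_blue: closed pigment jar, an upright cylinder 52 mm in diameter and 75 mm tall, all blue (body and cap) with a thin pale band round the middle; about 0.16 kg. Origin: centre of its underside, z up its axis.
- weight: pressing weight: a green metal slab 80 mm (x) by 50 mm (y) by 14 mm high with an upright wooden grip on top, 50 mm (x) by 18 mm (y), from 14 to 52 mm above the underside; about 0.45 kg. Pinch the grip across its 18 mm. Origin: centre of its underside, z up. Either way round (half a turn) is the same.
- spacer: wooden finned spacer standing on its fins: four pale fins 4 mm thick (x), 50 mm long (y), 28 mm tall, at x = -30, -10, 10, 30 mm; on them a pale plate 70 (x) by 50 mm (y), from 28 to 36 mm up; on that a dark grip 50 mm (x) by 18 mm (y), 36 to 70 mm up, to be pinched across its 18 mm. About 0.12 kg. Origin: centre of its underside (fin tips), z up. Either way round is the same.
- holder_red: round red holder with a raised rim, fixed to the bench, for the red jar: outer diameter 86 mm, recess 76 mm in diameter, rim top 12 mm and recess floor 4 mm above the bench; cork floor with a red spot. Origin: centre of its underside, on the bench.
- holder_blue: round blue holder with a raised rim, fixed to the bench, for the blue jar: outer diameter 86 mm, recess 76 mm in diameter, rim top 12 mm and recess floor 4 mm above the bench; cork floor with a blue spot. Origin: centre of its underside, on the bench.
- tray: green oblong tray with grey lining, fixed to the bench, for the weight: outside 112 mm (x) by 82 mm (y), inside 102 by 72 mm, rim top 12 mm and inner floor 5 mm above the bench. The weight's long side goes along the tray's long side. Origin: centre of its underside, on the bench.
- rack: fixed wooden drying rack for the spacer: bed 100 (x) by 80 mm (y), top 10 mm over the bench; on it three pale fins 4 mm thick (x), 64 mm long, at x = -20, 0, 20 mm, and dark cheeks at x = 38 to 50 mm both ends, all 34 mm high; lips along the y sides, y = 36 to 40 mm, 16 mm high. With origins and x axes in line (either way round) spacer fins have 6 mm free each side. Origin: underside centre.
- amber_bottle: amber glass bottle with a black cap, 44 mm in diameter, 85 mm tall, loose; to be left where it stands. Origin: centre of its underside.
- white_cup: small white ceramic cup, 48 mm across, 55 mm tall, loose; to be left where it stands. Origin: centre of its underside. (A flat brush also lies loose in the middle of the bench; taller equipment stands only beyond x = 0.78 m and beyond 0.55 m to either side.)
Not all that is in view belongs to the job. Of the things that look like the jar_blue, the largest one is meant. What is shaped like the spacer but pink is not meant.

How it is judged:
At the end, for the whole second after the job is handed in: Red jar in red holder, blue in blue (within 14.5 mm, underside below 8 mm over the bench), weight in tray (16.5 mm, below 9 mm, 0.35 rad), spacer home in rack (15 mm, below 14 mm, 0.3 rad); all upright within 0.1 rad, still (under 0.02 m/s) (horizontal distance between jar_red and holder_red below 0.0145 m and z of jar_red in the frame of holder_red below 0.008 m and angle between each of jar_red, jar_blue, weight, spacer's own z axis and vertical below 0.1 rad and linear speed of each of jar_red, jar_blue, weight, spacer below 0.02 m/s and horizontal distance between jar_blue and holder_blue below 0.0145 m and z of jar_blue in the frame of holder_blue below 0.008 m and horizontal distance between weight and tray below 0.0165 m and z of weight in the frame of tray below 0.009 m and angle between the x axis of weight and the x axis of tray, either way round below 0.35 rad and horizontal distance between spacer and rack below 0.015 m and z of spacer in the frame of rack below 0.014 m and angle between the x axis of spacer and the x axis of rack, either way round below 0.3 rad); the robot touches nothing.
It fails at once if the amber bottle or the white cup is pushed more than 30 mm or tipped by more than 0.5 rad (distance of any of amber_bottle, white_cup from where it was at the start of the episode above 0.03 m or angle between any of amber_bottle, white_cup's own z axis and vertical above 0.5 rad).
It also fails if it takes over 109 s, if anything falls off the work surface, if the arm or the gripper's body presses on something with over 40 N, if the wrist force passes 120 N, or if a joint passes its speed limit or range.

### The arm

A 6-joint arm with a two-finger parallel gripper is mounted at the origin on the work surface. World frame = base frame: x ahead of the robot, y to its left, z up, the work surface at z = 0. Lengths are in m, angles in rad, forces in N, time in s.
With the tool pointing down it reaches from about 0.275 to 0.725 m from the base axis. Payload 15.9 kg.
Tool frame: the origin (TCP) lies on the mounting face of the last link; the fingertips stand 173 mm ahead of it and the grasp point (between the pads) lies 155 mm ahead of it; x points along the fingers, y is the direction in which the jaws open and shut, and the axes are right-handed (so a half turn about x gives the same grasp; the last joint's range is limited). The gripper opens to 85 mm and grips with 20 to 120 N. Pads are 22 mm wide; open, the fingers measure 114 mm over their backs; the gripper's body (76 mm by 85 mm) begins 54 mm behind the grasp point. The pads swing forward as they close: fully open they stand 13 mm farther back than shut.
Start: joints at [-1.33, 0.213, -0.034, 1.323, 0, 1.571], TCP at [0.119, -0.486, 0.405] pointing down, gripper open.
Joint ranges: [-2.98, 2.98], [-0.74, 1.72], [-1.14, 1.35], [-2.1, 2.04], [-1.57, 1.44], [-3.14, 3.14]. Speed limits (rad/s): [1.89, 1.89, 2.39, 2.57, 3.14, 3.14].

### API

Orientations are given as a unit quaternion [w, x, y, z].
In Python, from cell import get_obs, camera, camera_model, finish_job, spot_in, masks_of, mark_of gives the robot as it stands.
- The arm moves only by the shell command python3 -m pendant 'ROWS' [OPENING]. ROWS is JSON, a list of rows, each an object of numbers: "dx", "dy", "dz": the shift along the tool's x, y, z in m; "roll": the turn about the tool's x in rad. A call has 1 to 12 rows; each row is the pose to reach, as a shift and turn from the pose measured when the call began, along the tool's axes at that moment; what a row does not reach only later rows make up. A row lasts 1/10 s, in which the tool goes at most 50 mm and 8.59 degrees, less where a joint would pass 70% of its speed; a pose out of reach is approached as far as the arm can. A call with a gripper value outside its range is refused whole. OPENING is the gripper command: -1 is fully open, 1 is shut, values between are in proportion, set as the call begins (- or left out, the last holds). The fingers move at their own pace and stop on an object; the grip force is fixed at half the most. Time passes only in rows, so rows that repeat a pose let the fingers close. It gives the time, the measured TCP pose, the force and the opening at its end, in the units of the state.
- get_obs(): the state, without advancing time (a new reading comes with each control period).
- camera(name): name is "side" or "top"; returns the picture (384x512x3 uint8, red, green, blue); there is no depth.
- camera_model(name): a dict with "K" (3x3 intrinsics, pixels), "T" (4x4, takes a point from camera to world coordinates). Camera axes: x right, y down, z forward; pixel columns grow to the right and rows downward; lengths in m; the calibration is good to about 2 mm. A picture is of the moment at which its call begins. camera_model takes no time and is no camera call.
- finish_job(): hands the job in, once; it reports no verdict.
Trained networks look in the newest picture that a camera, given by its name, has taken for a name from the list of things; names that differ only in an ending like _2 or _b are one class to them, and where a whole thing is asked for, a point or a joint stands for the part that bears it (a point fixed in the world has none). Each returns a list of dicts, best first, with "p" (0 to 1); they miss things now and then, are a little off and sometimes report something else, mostly with a low value. They report only what shows in the picture. A call takes as long as a camera call. They do not tell look-alikes from the thing itself.
- spot_in(target, camera): "point" ([x, y, z] in m, in world coordinates, good to about 4 mm: the middle of the surface that is visible of it).
- masks_of(target, camera): "pixels" (384x512 bool, what is visible of it).
- mark_of(target, camera): "point" ([x, y, z] in m, in world coordinates, good to about 4 mm: a listed point, or the origin of a listed thing).
The state is a dict: "time_s": time; "qpos": joint angles; "qvel": joint speeds; "tau": joint torques, N m; "eef_pos": TCP position; "eef_rot": TCP orientation; "ft_force": force on the tool from outside, world axes, zero at the start; "torque": the same for the moment, N m; "width": finger opening in m.
Only numpy, scipy, OpenCV 4.12 (cv2) and the standard library are available. Lean on these libraries where they do the work, as an engineer would, in place of code of your own. Each camera call takes 0.05 s, during which the arm holds its last target. There are 200 camera calls.

## Working session

There is one attempt and no reset: what is moved stays moved. The work goes in short steps, Python scripts to look and compute and a shell command to move; the robot and the scene stay as the last step left them, time stands still between calls to the robot, and variables do not carry over. Pictures are saved under pics/ and viewed, about 12 in all and at most 16, crops included, and the job is handed in when it is done.

```bash
mkdir -p pics; cat > look.py <<'E'
import numpy as np, cv2
from cell import *
def snap(name,fn,crop=None,scale=1):
    im=camera(name)
    if crop: im=im[crop[1]:crop[3],crop[0]:crop[2]]
    im=cv2.resize(im,None,fx=scale,fy=scale,interpolation=cv2.INTER_CUBIC)
    cv2.imwrite('pics/'+fn,im[:,:,::-1])
def px(name,p):
    m=camera_model(name);T=np.linalg.inv(m['T']);c=T[:3,:3]@np.array(p)+T[:3,3];u=m['K']@c;return (u[:2]/u[2])
def ray(name,uv,z):
    m=camera_model(name);d=m['T'][:3,:3]@np.linalg.inv(m['K'])@np.array([uv[0],uv[1],1.]);o=m['T'][:3,3]
    return o+d*(z-o[2])/d[2]
E
python3 - <<'E'
from look import *
snap('top','top0.png',scale=1.5);snap('side','side0.png',scale=1.5)
for c in('top','side'):print(c,camera_model(c)['T'].round(3).tolist(),camera_model(c)['K'][0][0])
for n in 'jar_red jar_blue weight spacer holder_red holder_blue tray rack amber_bottle white_cup'.split():
    for c in ('top','side'):
        print(n,c,[(round(d['p'],2),np.round(d['point'],3).tolist()) for d in mark_of(n,c)])
o=get_obs();print(o['time_s'],o['eef_rot'],o['width'])
E
```

```text
top [[-0.129, -0.969, 0.213, 0.319], [-0.992, 0.127, -0.026, -0.03], [-0.002, -0.214, -0.977, 0.945], [0.0, 0.0, 0.0, 1.0]] 351.3975156160996
side [[-0.923, -0.286, 0.259, 0.193], [-0.386, 0.709, -0.59, 0.65], [-0.015, -0.645, -0.764, 0.926], [0.0, 0.0, 0.0, 1.0]] 419.6001459902203
jar_red top [(0.63, [0.436, 0.077, -0.002])]
jar_red side [(0.62, [0.434, 0.077, 0.001])]
jar_blue top [(0.71, [0.383, -0.434, 0.0]), (0.66, [0.323, -0.308, 0.005]), (0.57, [0.425, -0.344, 0.003])]
jar_blue side [(0.74, [0.426, -0.345, 0.004]), (0.72, [0.39, -0.433, 0.001]), (0.53, [0.322, -0.303, -0.0])]
weight top [(0.96, [0.44, 0.33, 0.001])]
weight side [(0.65, [0.444, 0.333, -0.001])]
spacer top [(0.92, [0.456, -0.096, 0.002]), (0.74, [0.338, -0.105, -0.002])]
spacer side [(0.91, [0.457, -0.098, -0.004]), (0.6, [0.337, -0.104, -0.002])]
holder_red top [(0.89, [0.592, -0.308, -0.002]), (0.31, [0.457, -0.102, 0.004])]
holder_red side [(0.64, [0.593, -0.306, -0.0])]
holder_blue top [(0.75, [0.612, -0.091, 0.002])]
holder_blue side [(0.98, [0.61, -0.094, -0.003]), (0.44, [0.455, -0.101, -0.002])]
tray top [(0.87, [0.616, 0.322, -0.001])]
tray side [(0.75, [0.614, 0.323, -0.002])]
rack top [(0.66, [0.644, 0.084, 0.003])]
rack side []
amber_bottle top [(0.66, [0.419, -0.209, -0.001])]
amber_bottle side [(0.52, [0.423, -0.208, 0.002])]
white_cup top [(0.74, [0.406, 0.22, 0.002]), (0.35, [0.611, -0.088, 0.003])]
white_cup side [(0.66, [0.405, 0.218, 0.0])]
1.1 [ 0.08492741  0.70199132  0.08494183 -0.70198319] 0.0853206731743739
```

View pics/top0.png

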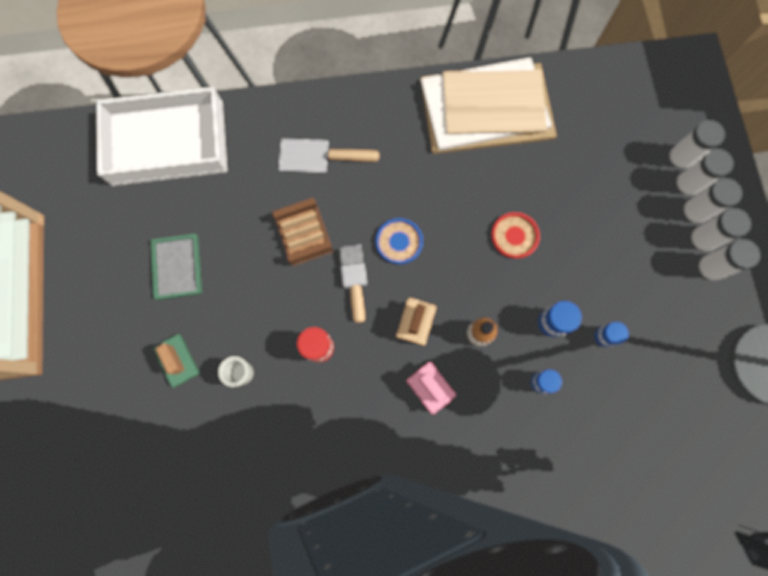

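View pics/side0.png

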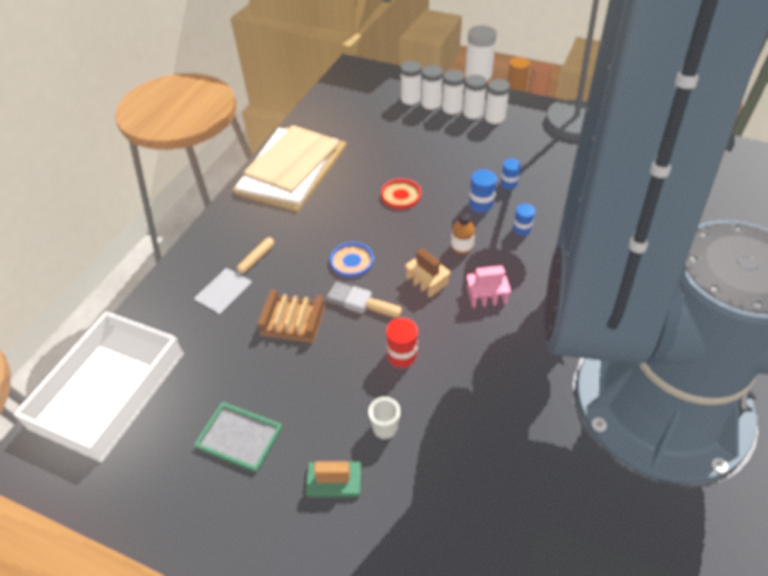

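The top view shows the large blue jar at (562,318), with smaller look-alikes at (613,333) and (547,381). The wooden spacer is at (416,322) and the pink decoy at (431,388). Red jar (315,344), weight (177,361), rack (302,231), tray (177,266). Mark points from both cameras agree. Next I'll refine the poses and yaws by fitting model silhouettes to the masks.

```bash
cat > fit.py <<'E'
from look import *
from scipy.optimize import minimize
def box(x0,x1,y0,y1,z0,z1):return np.array([[x,y,z] for x in(x0,x1) for y in(y0,y1) for z in(z0,z1)])/1000.
def cyl(r,h,z0=0):
    a=np.linspace(0,2*np.pi,24);return np.array([[r*np.cos(t),r*np.sin(t),z] for t in a for z in(z0,h)])/1000.
M=dict(jar_red=[cyl(26,75)],jar_blue=[cyl(26,75)],holder_red=[cyl(43,12)],holder_blue=[cyl(43,12)],
 tray=[box(-56,56,-41,41,0,12)],
 weight=[box(-40,40,-25,25,0,14),box(-25,25,-9,9,14,52)],
 spacer=[box(x-2,x+2,-25,25,0,28) for x in(-30,-10,10,30)]+[box(-35,35,-25,25,28,36),box(-25,25,-9,9,36,70)],
 rack=[box(-50,50,-40,40,0,10)]+[box(x-2,x+2,-32,32,10,34) for x in(-20,0,20)]+[box(-50,-38,-40,40,0,34),box(38,50,-40,40,0,34),box(-50,50,36,40,0,16),box(-50,50,-40,-36,0,16)])
S=4
def render(cam,parts,q,z0=0):
    m=cam;T=np.linalg.inv(m['T']);im=np.zeros((384*S,512*S),np.uint8);c,s=np.cos(q[2]),np.sin(q[2])
    for P in parts:
        W=np.c_[P[:,0]*c-P[:,1]*s+q[0],P[:,0]*s+P[:,1]*c+q[1],P[:,2]+z0]
        C=W@T[:3,:3].T+T[:3,3];u=C@np.array(m['K']).T;u=(u[:,:2]/u[:,2:]+.5)*S
        cv2.fillConvexPoly(im,cv2.convexHull(u.astype(np.float32)).astype(np.int32),255)
    return im
def fit(n,xy,yaws,cams=('top','side'),z0=0):
    data=[]
    for c in cams:
        best=None;exp=render(camera_model(c),M[n],(*xy,0),z0)
        for d in masks_of(n,c):
            mk=cv2.resize(d['pixels'].astype(np.uint8)*255,None,fx=S,fy=S,interpolation=cv2.INTER_LINEAR)
            ov=((mk>127)&(exp>0)).sum()
            if best is None or ov>best[0]:best=(ov,mk)
        if best and best[0]>0:data.append((camera_model(c),best[1]>127,c))
    def cost(v,dd=None):
        t=0
        for m,mk,_ in (dd or data):
            r=render(m,M[n],(v[0]/100,v[1]/100,v[2]/2),z0)>0;t+=1-(r&mk).sum()/max(1,(r|mk).sum())
        return t
    out=[]
    for y in yaws:
        x0=np.array([xy[0]*100,xy[1]*100,y*2])
        r=minimize(cost,x0,method='Nelder-Mead',options=dict(initial_simplex=np.vstack([x0,x0+[1,0,0],x0+[0,1,0],x0+[0,0,.4]]),xatol=.01,fatol=1e-4,maxfev=200))
        out.append((r.fun,r.x[0]/100,r.x[1]/100,r.x[2]/2))
    out.sort();b=out[0]
    print(n,'xy',np.round(b[1:3],4),'yaw',round(b[3],3),'cost',round(b[0],3),[ (d[2],round(cost([b[1]*100,b[2]*100,b[3]*2],[d]),2)) for d in data],'alt',[tuple(np.round(o,2)) for o in out[1:3]])
    return b
E
cat > run1.py <<'E'
from fit import *
camera('top');camera('side')
Y=[-1.2,-.6,0,.6,1.2,1.57]
for n,xy in dict(jar_red=(.435,.077),jar_blue=(.425,-.3445),holder_red=(.5925,-.307),holder_blue=(.611,-.0925)).items():fit(n,xy,[0])
for n,xy in dict(weight=(.442,.3315),tray=(.615,.3225),spacer=(.4565,-.097),rack=(.644,.084)).items():fit(n,xy,Y)
from scipy.spatial.transform import Rotation as R
o=get_obs();q=o['eef_rot'];print(R.from_quat([q[1],q[2],q[3],q[0]]).as_matrix().round(3),o['time_s'])
E
time python3 run1.py
```

```text
jar_red xy [0.4351 0.0767] yaw 0.153 cost 0.143 [('top', np.float64(0.06)), ('side', np.float64(0.08))] alt []
jar_blue xy [ 0.4247 -0.3456] yaw 0.123 cost 0.173 [('top', np.float64(0.07)), ('side', np.float64(0.11))] alt []
holder_red xy [ 0.5954 -0.3096] yaw 0.065 cost 0.127 [('top', np.float64(0.07)), ('side', np.float64(0.06))] alt []
holder_blue xy [ 0.6111 -0.0913] yaw 0.072 cost 0.052 [('side', np.float64(0.05))] alt []
weight xy [0.4432 0.3294] yaw 0.401 cost 0.139 [('top', np.float64(0.07)), ('side', np.float64(0.07))] alt [(np.float64(0.14), np.float64(0.44), np.float64(0.33), np.float64(0.4)), (np.float64(0.14), np.float64(0.44), np.float64(0.33), np.float64(0.39))]
tray xy [0.6162 0.3219] yaw 0.016 cost 0.107 [('top', np.float64(0.08)), ('side', np.float64(0.03))] alt [(np.float64(0.11), np.float64(0.62), np.float64(0.32), np.float64(0.01)), (np.float64(0.11), np.float64(0.62), np.float64(0.32), np.float64(0.0))]
spacer xy [ 0.4556 -0.101 ] yaw -0.447 cost 0.143 [('top', np.float64(0.05)), ('side', np.float64(0.1))] alt [(np.float64(0.14), np.float64(0.46), np.float64(-0.1), np.float64(-0.44)), (np.float64(0.15), np.float64(0.46), np.float64(-0.1), np.float64(-0.44))]
rack xy [0.6489 0.0824] yaw 0.23 cost 0.101 [('top', np.float64(0.06)), ('side', np.float64(0.05))] alt [(np.float64(0.1), np.float64(0.65), np.float64(0.08), np.float64(0.23)), (np.float64(0.1), np.float64(0.65), np.float64(0.08), np.float64(0.22))]
[[ 0.     0.238 -0.971]
 [ 0.    -0.971 -0.238]
 [-1.     0.    -0.   ]] 2.0
real	1m14.107s
user	0m35.831s
sys	0m29.435s
```

```bash
cat > to.py <<'E'
import sys
from cell import get_obs
import numpy as np
from scipy.spatial.transform import Rotation as R
x,y,z,psi=map(float,sys.argv[1:5]);o=get_obs();q=o['eef_rot'];A=R.from_quat([q[1],q[2],q[3],q[0]]).as_matrix()
d=A.T@(np.array([x,y,z])-o['eef_pos']);c=np.arctan2(A[1,1],A[0,1]);r=(c-psi+np.pi)%(2*np.pi)-np.pi
print('dx %.4f dy %.4f dz %.4f roll %.3f | psi %.3f tilt %.4f q6 %.2f pos %s w %.4f'%(*d,r,c,A[2,0]+1,o['qpos'][5],np.round(o['eef_pos'],4),o['width']))
E
python3 to.py .4247 -.3456 .30 -.9
python3 -m pendant '[{"dx":0.06,"dy":-0.0635,"dz":-0.330,"roll":-0.43},{"dx":0.06,"dy":-0.0635,"dz":-0.330,"roll":-0.43},{"dx":0.06,"dy":-0.0635,"dz":-0.330,"roll":-0.43},{"dx":0.06,"dy":-0.0635,"dz":-0.330,"roll":-0.43},{"dx":0.06,"dy":-0.0635,"dz":-0.330,"roll":-0.43},{"dx":0.06,"dy":-0.0635,"dz":-0.330,"roll":-0.43},{"dx":0.06,"dy":-0.0635,"dz":-0.330,"roll":-0.43},{"dx":0.06,"dy":-0.0635,"dz":-0.330,"roll":-0.43},{"dx":0.06,"dy":-0.0635,"dz":-0.330,"roll":-0.43},{"dx":0.06,"dy":-0.0635,"dz":-0.330,"roll":-0.43}]' -1
python3 to.py .4247 -.3456 .20 -.9
```

```text
dx 0.1047 dy -0.0631 dz -0.3300 roll -0.430 | psi -1.330 tilt 0.0000 q6 1.57 pos [ 0.1192 -0.4856  0.4047] w 0.0855
time_s: 3.0
eef_pos: [0.424, -0.3456, 0.3449]
eef_rot: [-0.233, -0.668, -0.232, 0.668]
ft_force: [-0.1, 0.1, 0.1]
width: 0.0856
dx 0.1449 dy 0.0004 dz -0.0006 roll -0.001 | psi -0.901 tilt 0.0000 q6 1.79 pos [ 0.424  -0.3456  0.3449] w 0.0856
```

```bash
python3 -m pendant '[{"dx":0.05},{"dx":0.1},{"dx":0.13},{"dx":0.145},{"dx":0.145},{"dx":0.145}]' -1
python3 - <<'E'
from look import *
snap('side','s1.png',(200,60,440,240),3)
E
```

```text
$[0]: bad value
```

View pics/s1.png

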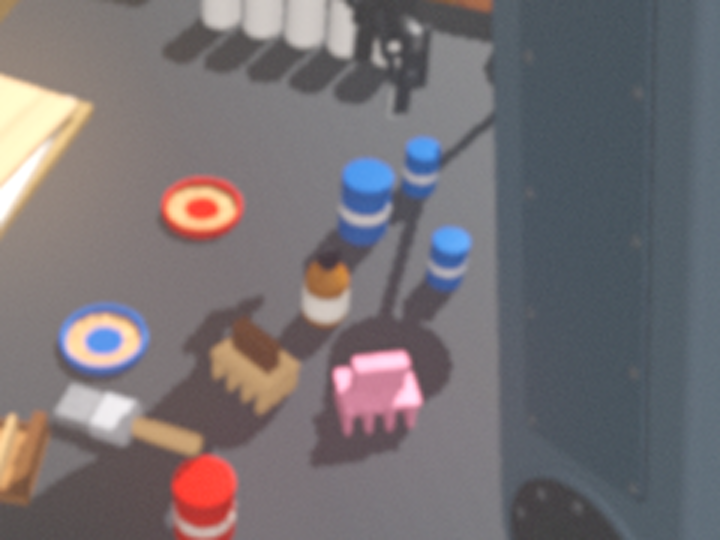

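The call was refused because every row needs all four keys. The picture shows the gripper high above and behind the large blue jar at crop (365,200), with everything else undisturbed.

```bash
python3 -m pendant '[{"dx":0.05,"dy":0,"dz":0,"roll":0},{"dx":0.1,"dy":0,"dz":0,"roll":0},{"dx":0.13,"dy":0,"dz":0,"roll":0},{"dx":0.145,"dy":0,"dz":0,"roll":0},{"dx":0.145,"dy":0,"dz":0,"roll":0},{"dx":0.145,"dy":0,"dz":0,"roll":0}]' -1
python3 - <<'E'
from look import *
snap('side','s2.png',(200,60,440,240),3)
E
```

```text
time_s: 3.65
eef_pos: [0.4234, -0.3465, 0.2009]
eef_rot: [0.232, 0.668, 0.232, -0.668]
ft_force: [0.0, -0.0, -0.3]
width: 0.0852
```

View pics/s2.png

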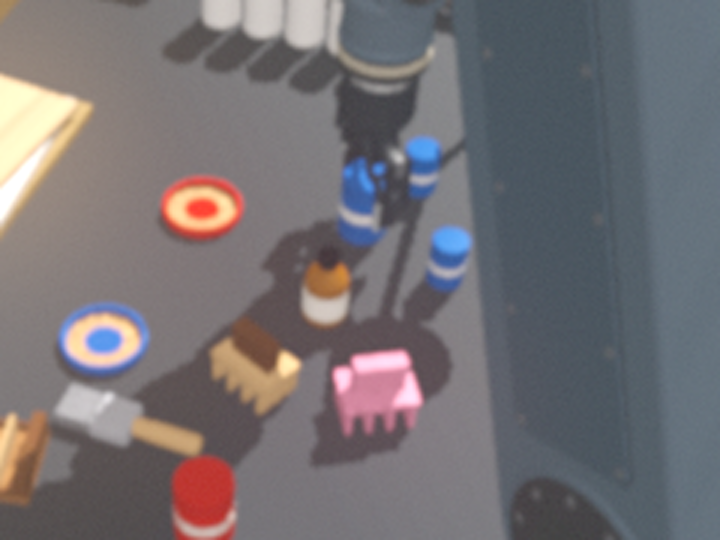

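The fingers straddle the blue jar at crop (365,200) and clear the small jars. Closing and lifting.

```bash
python3 -m pendant '[{"dx":0,"dy":0,"dz":0,"roll":0},{"dx":0,"dy":0,"dz":0,"roll":0},{"dx":0,"dy":0,"dz":0,"roll":0},{"dx":0,"dy":0,"dz":0,"roll":0},{"dx":0,"dy":0,"dz":0,"roll":0},{"dx":0,"dy":0,"dz":0,"roll":0},{"dx":0,"dy":0,"dz":0,"roll":0},{"dx":0,"dy":0,"dz":0,"roll":0},{"dx":-0.02,"dy":0,"dz":0,"roll":0},{"dx":-0.05,"dy":0,"dz":0,"roll":0},{"dx":-0.09,"dy":0,"dz":0,"roll":0},{"dx":-0.10,"dy":0,"dz":0,"roll":0}]' 1
python3 to.py .6111 -.0913 .29 -.9
```

```text
time_s: 4.9
eef_pos: [0.4243, -0.3469, 0.3056]
eef_rot: [0.234, 0.669, 0.23, -0.667]
ft_force: [0.7, -0.6, -0.9]
width: 0.0508
dx 0.0154 dy -0.0849 dz -0.3051 roll -0.002 | psi -0.902 tilt 0.0000 q6 1.79 pos [ 0.4243 -0.3469  0.3056] w 0.0508
```

```bash
python3 -m pendant '[{"dx":0,"dy":-0.012,"dz":-0.044,"roll":0},{"dx":0,"dy":-0.024,"dz":-0.088,"roll":0},{"dx":0,"dy":-0.036,"dz":-0.130,"roll":0},{"dx":0,"dy":-0.048,"dz":-0.172,"roll":0},{"dx":0,"dy":-0.060,"dz":-0.214,"roll":0},{"dx":0,"dy":-0.070,"dz":-0.25,"roll":0},{"dx":0,"dy":-0.078,"dz":-0.28,"roll":0},{"dx":0,"dy":-0.0835,"dz":-0.3,"roll":0},{"dx":0,"dy":-0.085,"dz":-0.305,"roll":0},{"dx":0,"dy":-0.085,"dz":-0.305,"roll":0},{"dx":0,"dy":-0.085,"dz":-0.305,"roll":0}]'
python3 to.py .6111 -.0913 .206 -.9
```

```text
time_s: 6.0
eef_pos: [0.6104, -0.0918, 0.3052]
eef_rot: [0.234, 0.669, 0.23, -0.667]
ft_force: [-0.5, 0.6, -2.3]
width: 0.0509
dx 0.0992 dy -0.0007 dz -0.0008 roll -0.003 | psi -0.903 tilt 0.0000 q6 2.33 pos [ 0.6104 -0.0918  0.3052] w 0.0509
```

```bash
python3 -m pendant '[{"dx":0.03,"dy":0,"dz":0,"roll":0},{"dx":0.06,"dy":0,"dz":0,"roll":0},{"dx":0.08,"dy":0,"dz":0,"roll":0},{"dx":0.09,"dy":0,"dz":0,"roll":0},{"dx":0.096,"dy":0,"dz":0,"roll":0},{"dx":0.099,"dy":0,"dz":0,"roll":0},{"dx":0.1,"dy":0,"dz":0,"roll":0},{"dx":0.1,"dy":0,"dz":0,"roll":0}]'
python3 - <<'E'
from look import *
snap('side','s3.png',(130,80,370,260),3)
E
```

```text
time_s: 6.8
eef_pos: [0.6111, -0.0926, 0.2067]
eef_rot: [0.234, 0.67, 0.229, -0.666]
ft_force: [-5.4, 0.3, 7.4]
width: 0.0509
```

View pics/s3.png

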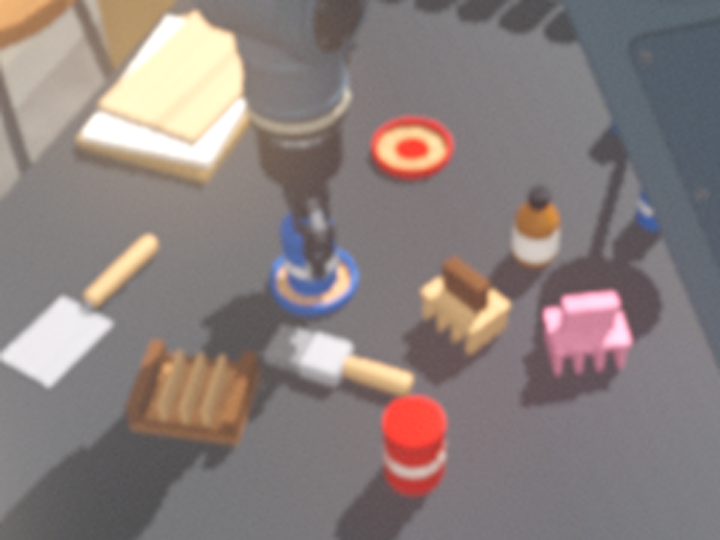

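The jar base sits inside the blue ring at crop (314,280), and 7 N shows contact with the floor. Releasing, rising, then measuring.

```bash
python3 -m pendant '[{"dx":-0.001,"dy":0,"dz":0,"roll":0},{"dx":-0.001,"dy":0,"dz":0,"roll":0},{"dx":-0.001,"dy":0,"dz":0,"roll":0},{"dx":-0.001,"dy":0,"dz":0,"roll":0},{"dx":-0.001,"dy":0,"dz":0,"roll":0},{"dx":-0.02,"dy":0,"dz":0,"roll":0},{"dx":-0.06,"dy":0,"dz":0,"roll":0},{"dx":-0.1,"dy":0,"dz":0,"roll":0},{"dx":-0.13,"dy":0,"dz":0,"roll":0},{"dx":-0.13,"dy":0,"dz":0,"roll":0}]' -1
python3 to.py .4351 .0767 .3 -.9
python3 - <<'E'
from look import *
o=get_obs()
camera('side');camera('top')
for c in('side','top'):
    for n in('jar_blue','holder_blue'):print(c,n,[(round(d['p'],2),np.round(d['point'],3).tolist()) for d in mark_of(n,c)])
E
```

```text
time_s: 7.85
eef_pos: [0.6112, -0.092, 0.3412]
eef_rot: [0.235, 0.672, 0.228, -0.664]
ft_force: [0.7, 0.2, -0.0]
width: 0.0855
dx 0.0378 dy -0.2420 dz 0.0340 roll -0.003 | psi -0.903 tilt 0.0001 q6 2.33 pos [ 0.6112 -0.092   0.3412] w 0.0855
side jar_blue [(0.74, [0.617, 0.318, -0.001]), (0.67, [0.322, -0.306, 0.002]), (0.65, [0.39, -0.432, 0.002]), (0.64, [0.614, -0.093, 0.004])]
side holder_blue [(0.84, [0.61, -0.094, 0.001])]
top jar_blue [(0.78, [0.384, -0.433, -0.001])]
top holder_blue []
```

Jar_blue reads (0.614,-0.093) against the holder at (0.611,-0.093), so that one is done. Now the red jar.

```bash
python3 -m pendant '[{"dx":0,"dy":-0.044,"dz":0.006,"roll":-0.14},{"dx":0,"dy":-0.088,"dz":0.012,"roll":-0.28},{"dx":0,"dy":-0.132,"dz":0.018,"roll":-0.42},{"dx":0,"dy":-0.176,"dz":0.025,"roll":-0.56},{"dx":0,"dy":-0.21,"dz":0.03,"roll":-0.7},{"dx":0,"dy":-0.235,"dz":0.033,"roll":-0.84},{"dx":0,"dy":-0.242,"dz":0.034,"roll":-0.98},{"dx":0,"dy":-0.242,"dz":0.034,"roll":-1.12},{"dx":0,"dy":-0.242,"dz":0.034,"roll":-1.26},{"dx":0,"dy":-0.242,"dz":0.034,"roll":-1.4},{"dx":0,"dy":-0.242,"dz":0.034,"roll":-1.4},{"dx":0,"dy":-0.242,"dz":0.034,"roll":-1.4}]' -1
python3 to.py .4351 .0767 .2 .5
```

```text
time_s: 9.35
eef_pos: [0.4332, 0.077, 0.3333]
eef_rot: [0.609, 0.362, 0.605, -0.364]
ft_force: [0.4, 0.0, -0.3]
width: 0.0856
dx 0.1333 dy 0.0014 dz 0.0003 roll -0.007 | psi 0.493 tilt 0.0000 q6 1.26 pos [0.4332 0.077  0.3333] w 0.0856
```

```bash
python3 -m pendant '[{"dx":0.05,"dy":0.0014,"dz":0,"roll":0},{"dx":0.09,"dy":0.0014,"dz":0,"roll":0},{"dx":0.12,"dy":0.0014,"dz":0,"roll":0},{"dx":0.133,"dy":0.0014,"dz":0,"roll":0},{"dx":0.133,"dy":0.0014,"dz":0,"roll":0},{"dx":0.133,"dy":0.0014,"dz":0,"roll":0}]' -1
python3 -m pendant '[{"dx":0,"dy":0,"dz":0,"roll":0},{"dx":0,"dy":0,"dz":0,"roll":0},{"dx":0,"dy":0,"dz":0,"roll":0},{"dx":0,"dy":0,"dz":0,"roll":0},{"dx":0,"dy":0,"dz":0,"roll":0},{"dx":0,"dy":0,"dz":0,"roll":0},{"dx":0,"dy":0,"dz":0,"roll":0},{"dx":0,"dy":0,"dz":0,"roll":0},{"dx":-0.02,"dy":0,"dz":0,"roll":0},{"dx":-0.05,"dy":0,"dz":0,"roll":0},{"dx":-0.09,"dy":0,"dz":0,"roll":0},{"dx":-0.13,"dy":0,"dz":0,"roll":0}]' 1
python3 to.py .5945 -.3085 .33 .5
```

```text
time_s: 9.95
eef_pos: [0.4351, 0.077, 0.2007]
eef_rot: [0.609, 0.363, 0.604, -0.365]
ft_force: [0.0, 0.7, 0.9]
width: 0.0853
time_s: 11.15
eef_pos: [0.4341, 0.0776, 0.3324]
eef_rot: [0.608, 0.363, 0.604, -0.365]
ft_force: [0.6, -0.7, -1.8]
width: 0.0508
dx 0.0050 dy -0.0404 dz 0.4161 roll -0.010 | psi 0.490 tilt 0.0000 q6 1.26 pos [0.4341 0.0776 0.3324] w 0.0508
```

```bash
python3 -m pendant '[{"dx":0,"dy":-0.004,"dz":0.044,"roll":-0.1},{"dx":0,"dy":-0.009,"dz":0.088,"roll":-0.2},{"dx":0,"dy":-0.013,"dz":0.132,"roll":-0.3},{"dx":0,"dy":-0.017,"dz":0.176,"roll":-0.4},{"dx":0,"dy":-0.021,"dz":0.22,"roll":-0.5},{"dx":0,"dy":-0.026,"dz":0.264,"roll":-0.6},{"dx":0,"dy":-0.03,"dz":0.308,"roll":-0.6},{"dx":0,"dy":-0.034,"dz":0.35,"roll":-0.6},{"dx":0,"dy":-0.038,"dz":0.39,"roll":-0.6},{"dx":0,"dy":-0.04,"dz":0.41,"roll":-0.6},{"dx":0,"dy":-0.0404,"dz":0.416,"roll":-0.6},{"dx":0,"dy":-0.0404,"dz":0.416,"roll":-0.6}]'
python3 to.py .5945 -.3085 .206 1.1
```

```text
time_s: 12.35
eef_pos: [0.5944, -0.3088, 0.3347]
eef_rot: [0.688, 0.167, 0.685, -0.17]
ft_force: [-0.9, -0.4, -1.8]
width: 0.0506
dx 0.1287 dy 0.0007 dz -0.0007 roll -0.011 | psi 1.089 tilt 0.0000 q6 0.00 pos [ 0.5944 -0.3088  0.3347] w 0.0506
```

```bash
python3 -m pendant '[{"dx":0.04,"dy":0,"dz":0,"roll":0},{"dx":0.08,"dy":0,"dz":0,"roll":0},{"dx":0.105,"dy":0,"dz":0,"roll":0},{"dx":0.118,"dy":0,"dz":0,"roll":0},{"dx":0.125,"dy":0,"dz":0,"roll":0},{"dx":0.128,"dy":0,"dz":0,"roll":0},{"dx":0.129,"dy":0,"dz":0,"roll":0},{"dx":0.129,"dy":0,"dz":0,"roll":0}]'
python3 -m pendant '[{"dx":-0.001,"dy":0,"dz":0,"roll":0},{"dx":-0.001,"dy":0,"dz":0,"roll":0},{"dx":-0.001,"dy":0,"dz":0,"roll":0},{"dx":-0.001,"dy":0,"dz":0,"roll":0},{"dx":-0.001,"dy":0,"dz":0,"roll":0},{"dx":-0.02,"dy":0,"dz":0,"roll":0},{"dx":-0.06,"dy":0,"dz":0,"roll":0},{"dx":-0.1,"dy":0,"dz":0,"roll":0},{"dx":-0.13,"dy":0,"dz":0,"roll":0},{"dx":-0.13,"dy":0,"dz":0,"roll":0}]' -1
python3 to.py .456 -.0995 .335 1.124
python3 - <<'E'
from look import *
snap('side','s4.png',(130,80,370,260),3);camera('top')
for c in('side','top'):
    for n in('jar_red','holder_red'):print(c,n,[(round(d['p'],2),np.round(d['point'],3).tolist()) for d in mark_of(n,c)])
E
```

```text
time_s: 13.15
eef_pos: [0.5952, -0.3096, 0.2068]
eef_rot: [0.689, 0.167, 0.685, -0.17]
ft_force: [-0.0, -1.1, -0.9]
width: 0.0509
time_s: 14.15
eef_pos: [0.5953, -0.3092, 0.3416]
eef_rot: [0.691, 0.166, 0.682, -0.171]
ft_force: [0.3, -1.0, -0.8]
width: 0.0855
dx 0.0033 dy 0.1214 dz -0.2206 roll -0.035 | psi 1.089 tilt 0.0001 q6 0.00 pos [ 0.5953 -0.3092  0.3416] w 0.0855
side jar_red [(0.69, [0.595, -0.31, 0.004])]
side holder_red [(0.7, [0.593, -0.308, 0.001])]
top jar_red [(0.72, [0.596, -0.31, 0.0])]
top holder_red [(0.48, [0.59, -0.307, 0.001])]
```

View pics/s4.png

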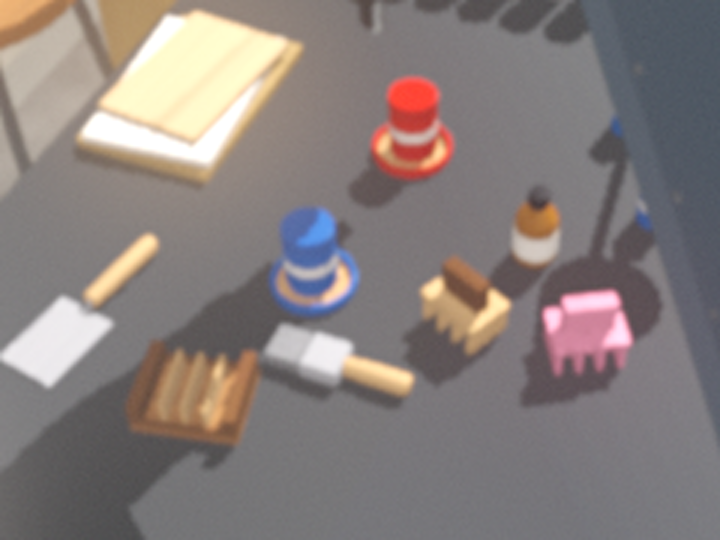

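Both jars stand centred in their holders: blue at crop (312,260), red at (413,130). Before the tight fit I'll re-measure the spacer and rack, per camera.

```bash
python3 - <<'E'
from fit import *
camera('top');camera('side')
for cams in(('top',),('side',)):
    fit('spacer',(.456,-.1),[-.4],cams);fit('rack',(.647,.083),[.2],cams)
for n in('rack','spacer'):
    for c in('top','side'):print(n,c,[(round(d['p'],2),np.round(d['point'],4).tolist()) for d in mark_of(n,c)])
# overlay check
ims=[]
for c,cr in(('top',(150,110,330,260)),('side',(160,160,320,290))):
    im=np.repeat(np.repeat(camera(c),4,0),4,1).copy()
    for n,q in(('spacer',(.4556,-.101,-.447)),('rack',(.6489,.0824,.23))):
        for P in M[n]:
            cs,_=cv2.findContours(render(camera_model(c),[P],q),0,1);cv2.drawContours(im,cs,-1,(0,255,255),1)
    im=im[cr[1]*4:cr[3]*4,cr[0]*4:cr[2]*4];ims.append(cv2.resize(im,(400,400*im.shape[0]//im.shape[1])))
h=min(i.shape[0] for i in ims);cv2.imwrite('pics/ov.png',np.hstack([i[:h] for i in ims])[:,:,::-1])
E
```

```text
spacer xy [ 0.4677 -0.1058] yaw -0.455 cost 0.339 [('top', np.float64(0.34))] alt []
rack xy [0.651  0.0822] yaw 0.216 cost 0.043 [('top', np.float64(0.04))] alt []
spacer xy [ 0.4543 -0.102 ] yaw -0.485 cost 0.089 [('side', np.float64(0.09))] alt []
rack xy [0.6482 0.0817] yaw 0.215 cost 0.043 [('side', np.float64(0.04))] alt []
rack top [(0.55, [0.6459, 0.079, 0.0013])]
rack side [(0.6, [0.6492, 0.0806, 0.0018])]
spacer top [(0.79, [0.4559, -0.0956, 0.0011])]
spacer side [(0.84, [0.4533, -0.0986, -0.0011]), (0.66, [0.3358, -0.1048, -0.0006])]
```

View pics/ov.png

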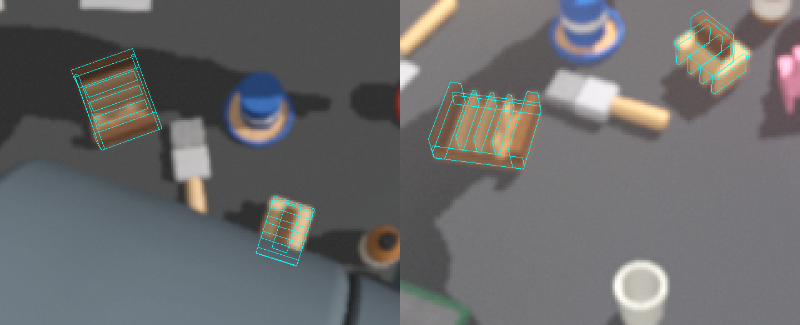

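The overlay matches the rack and spacer within about 2 px in both views. In the top view the arm hides part of the spacer, so I use the earlier fit: spacer (0.4555,-0.100), yaw -0.455; rack (0.649,0.0815), yaw 0.22.

```bash
python3 -m pendant '[{"dx":0,"dy":0.024,"dz":-0.044,"roll":-0.027},{"dx":0,"dy":0.048,"dz":-0.088,"roll":-0.027},{"dx":0,"dy":0.072,"dz":-0.132,"roll":-0.027},{"dx":0,"dy":0.096,"dz":-0.175,"roll":-0.027},{"dx":0,"dy":0.113,"dz":-0.205,"roll":-0.027},{"dx":0,"dy":0.1205,"dz":-0.219,"roll":-0.027},{"dx":0,"dy":0.1212,"dz":-0.2208,"roll":-0.027},{"dx":0,"dy":0.1212,"dz":-0.2208,"roll":-0.027}]' -0.2
python3 to.py .4555 -.1000 .214 1.116
```

```text
time_s: 15.85
eef_pos: [0.4555, -0.0995, 0.3352]
eef_rot: [0.691, 0.157, 0.687, -0.161]
ft_force: [1.2, 0.4, 0.7]
width: 0.0513
dx 0.1212 dy -0.0001 dz -0.0007 roll 0.001 | psi 1.117 tilt 0.0000 q6 0.24 pos [ 0.4555 -0.0995  0.3352] w 0.0513
```

```bash
python3 -m pendant '[{"dx":0.04,"dy":0,"dz":0,"roll":0},{"dx":0.08,"dy":0,"dz":0,"roll":0},{"dx":0.105,"dy":0,"dz":0,"roll":0},{"dx":0.116,"dy":0,"dz":0,"roll":0},{"dx":0.121,"dy":0,"dz":0,"roll":0},{"dx":0.121,"dy":0,"dz":0,"roll":0}]' -0.2
python3 -m pendant '[{"dx":0,"dy":0,"dz":0,"roll":0},{"dx":0,"dy":0,"dz":0,"roll":0},{"dx":0,"dy":0,"dz":0,"roll":0},{"dx":0,"dy":0,"dz":0,"roll":0},{"dx":0,"dy":0,"dz":0,"roll":0},{"dx":0,"dy":0,"dz":0,"roll":0},{"dx":0,"dy":0,"dz":0,"roll":0},{"dx":0,"dy":0,"dz":0,"roll":0},{"dx":-0.02,"dy":0,"dz":0,"roll":0},{"dx":-0.05,"dy":0,"dz":0,"roll":0},{"dx":-0.09,"dy":0,"dz":0,"roll":0},{"dx":-0.10,"dy":0,"dz":0,"roll":0}]' 1
python3 to.py .649 .0815 .316 1.79
python3 - <<'E'
from look import *
snap('side','s5.png',(130,80,370,260),3)
E
```

```text
time_s: 16.45
eef_pos: [0.4567, -0.1007, 0.2145]
eef_rot: [0.691, 0.158, 0.686, -0.161]
ft_force: [0.5, 0.4, -0.1]
width: 0.0514
time_s: 17.65
eef_pos: [0.457, -0.1002, 0.3187]
eef_rot: [0.693, 0.158, 0.684, -0.161]
ft_force: [0.3, -0.6, -1.2]
width: 0.0168
dx 0.0034 dy 0.2476 dz 0.0927 roll -0.674 | psi 1.116 tilt 0.0001 q6 0.24 pos [ 0.457  -0.1002  0.3187] w 0.0168
```

View pics/s5.png

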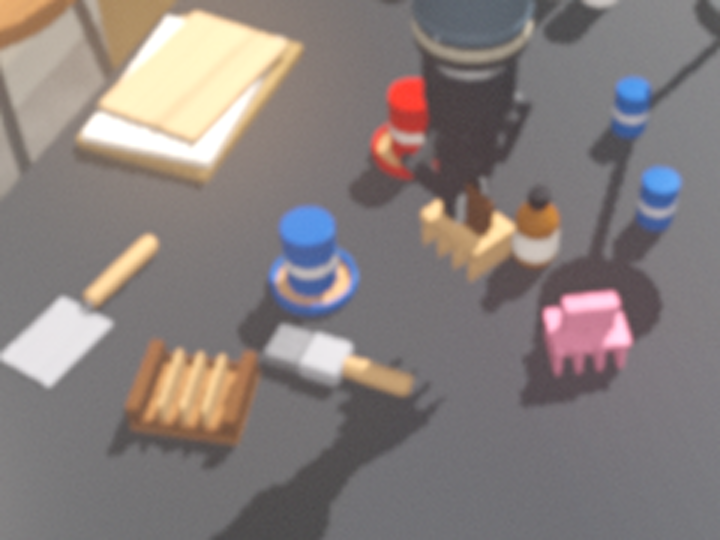

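The spacer is held level, at crop (467,235). Carrying it over the rack.

```bash
python3 -m pendant '[{"dx":0,"dy":0.040,"dz":0.015,"roll":-0.1},{"dx":0,"dy":0.08,"dz":0.03,"roll":-0.2},{"dx":0,"dy":0.12,"dz":0.045,"roll":-0.3},{"dx":0,"dy":0.16,"dz":0.06,"roll":-0.4},{"dx":0,"dy":0.2,"dz":0.075,"roll":-0.5},{"dx":0,"dy":0.23,"dz":0.086,"roll":-0.6},{"dx":0,"dy":0.244,"dz":0.0915,"roll":-0.67},{"dx":0,"dy":0.2476,"dz":0.0927,"roll":-0.674},{"dx":0,"dy":0.2476,"dz":0.0927,"roll":-0.674},{"dx":0,"dy":0.2476,"dz":0.0927,"roll":-0.674}]'
python3 to.py .649 .0815 .26 1.79
python3 - <<'E'
from fit import *
z0=get_obs()['eef_pos'][2]-.2145
camera('side')
print([(round(d['p'],2),np.round(d['point'],4).tolist()) for d in mark_of('spacer','side')])
fit('spacer',(.649,.0815),[.22],('side',),z0)
camera('top');print([(round(d['p'],2),np.round(d['point'],4).tolist()) for d in mark_of('spacer','top')])
E
```

```text
time_s: 18.7
eef_pos: [0.6485, 0.0809, 0.3188]
eef_rot: [0.706, -0.08, 0.7, 0.074]
ft_force: [0.2, -0.7, -1.8]
width: 0.0171
dx 0.0588 dy 0.0011 dz 0.0001 roll -0.002 | psi 1.788 tilt 0.0001 q6 -0.09 pos [0.6485 0.0809 0.3188] w 0.0171
[(0.96, [0.6448, 0.0826, 0.1039]), (0.9, [0.3374, -0.1095, -0.0033])]
spacer xy [0.6426 0.0826] yaw 0.402 cost 0.372 [('side', np.float64(0.37))] alt []
[(0.84, [0.3378, -0.1087, -0.0032])]
```

```bash
python3 -m pendant '[{"dx":0.02,"dy":0.001,"dz":0,"roll":0},{"dx":0.04,"dy":0.001,"dz":0,"roll":0},{"dx":0.055,"dy":0.001,"dz":0,"roll":0},{"dx":0.059,"dy":0.001,"dz":0,"roll":0},{"dx":0.059,"dy":0.001,"dz":0,"roll":0}]'
python3 to.py .649 .0815 .2245 1.79
python3 - <<'E'
from fit import *
o=get_obs();e=o['eef_pos'];z0=e[2]-.2145
c='side';im0=camera(c);im=np.repeat(np.repeat(im0,4,0),4,1);raw=im.copy();im=im.copy()
print([(round(d['p'],2),np.round(d['point'],4).tolist()) for d in mark_of('spacer',c)])
for P in M['spacer'][:5]:
    cs,_=cv2.findContours(render(camera_model(c),[P],(e[0],e[1],.218),z0),0,1);cv2.drawContours(im,cs,-1,(0,255,255),1)
cr=(165,150,265,240);f=lambda a:cv2.resize(a[cr[1]*4:cr[3]*4,cr[0]*4:cr[2]*4],(400,360))
cv2.imwrite('pics/ov2.png',np.hstack([f(raw),f(im)])[:,:,::-1])
E
```

```text
time_s: 19.45
eef_pos: [0.649, 0.0814, 0.2603]
eef_rot: [0.706, -0.08, 0.699, 0.074]
ft_force: [-0.0, 0.6, -0.5]
width: 0.017
dx 0.0358 dy 0.0005 dz -0.0003 roll -0.001 | psi 1.789 tilt 0.0001 q6 -0.09 pos [0.649  0.0814 0.2603] w 0.0170
[(0.79, [0.6461, 0.0796, 0.0432])]
```

View pics/ov2.png

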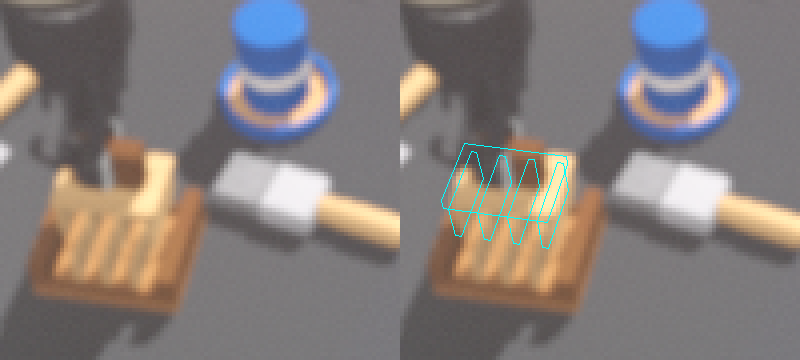

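Compared with the overlay, the spacer sits about 2 raw px (4 mm at most) toward -x of the TCP, and the network's mark agrees at 0.646. Shifting +2.5 mm along rack x and entering gently.

```bash
python3 -m pendant '[{"dx":0,"dy":0,"dz":0.0025,"roll":0},{"dx":0.004,"dy":0,"dz":0.0025,"roll":0},{"dx":0.008,"dy":0,"dz":0.0025,"roll":0},{"dx":0.012,"dy":0,"dz":0.0025,"roll":0},{"dx":0.016,"dy":0,"dz":0.0025,"roll":0},{"dx":0.020,"dy":0,"dz":0.0025,"roll":0},{"dx":0.020,"dy":0,"dz":0.0025,"roll":0}]'
python3 to.py .6514 .082 .2245 1.79
python3 - <<'E'
from look import *
snap('side','s6.png',(165,150,265,240),5)
E
```

```text
time_s: 20.25
eef_pos: [0.6519, 0.0819, 0.2406]
eef_rot: [0.707, -0.08, 0.699, 0.074]
ft_force: [0.6, 0.3, -1.3]
width: 0.0167
dx 0.0161 dy 0.0004 dz -0.0006 roll -0.001 | psi 1.789 tilt 0.0001 q6 -0.09 pos [0.6519 0.0819 0.2406] w 0.0167
```

View pics/s6.png

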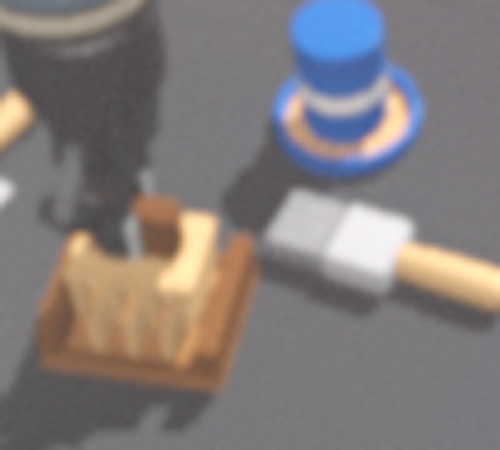

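The fins are entering the rack at crop (140,290) with no reaction force. Going the rest of the way.

```bash
python3 -m pendant '[{"dx":0.004,"dy":0,"dz":0,"roll":0},{"dx":0.008,"dy":0,"dz":0,"roll":0},{"dx":0.012,"dy":0,"dz":0,"roll":0},{"dx":0.0145,"dy":0,"dz":0,"roll":0},{"dx":0.016,"dy":0,"dz":0,"roll":0},{"dx":0.016,"dy":0,"dz":0,"roll":0}]'
```

```text
time_s: 20.9
eef_pos: [0.6521, 0.0817, 0.2257]
eef_rot: [0.707, -0.08, 0.699, 0.074]
ft_force: [-4.6, -2.2, 10.1]
width: 0.0168
```

Contact of 10 N at 0.2257, against an expected floor of 0.2245. Releasing and checking.

```bash
python3 -m pendant '[{"dx":0,"dy":0,"dz":0,"roll":0},{"dx":0,"dy":0,"dz":0,"roll":0},{"dx":0,"dy":0,"dz":0,"roll":0},{"dx":0,"dy":0,"dz":0,"roll":0},{"dx":0,"dy":0,"dz":0,"roll":0},{"dx":-0.02,"dy":0,"dz":0,"roll":0},{"dx":-0.06,"dy":0,"dz":0,"roll":0},{"dx":-0.1,"dy":0,"dz":0,"roll":0},{"dx":-0.12,"dy":0,"dz":0,"roll":0},{"dx":-0.12,"dy":0,"dz":0,"roll":0}]' -0.2
python3 to.py .4432 .3294 .34 1.972
python3 - <<'E'
from fit import *
camera('side');im=np.repeat(np.repeat(camera('side'),4,0),4,1).copy()
for c in('side','top'):
    if c=='top':camera('top')
    print(c,[(n,round(d['p'],2),np.round(d['point'],4).tolist()) for n in('spacer','rack') for d in mark_of(n,c)])
b=fit('spacer',(.649,.082),[.22],('side',),.01)
cv2.imwrite('pics/s7.png',im[600:960,660:1060][:,:,::-1])
E
```

```text
time_s: 21.9
eef_pos: [0.6513, 0.0827, 0.3492]
eef_rot: [0.709, -0.08, 0.697, 0.074]
ft_force: [0.1, 0.0, 0.4]
width: 0.0515
dx 0.0039 dy 0.2860 dz -0.1498 roll -0.183 | psi 1.789 tilt 0.0002 q6 -0.09 pos [0.6513 0.0827 0.3492] w 0.0515
side [('spacer', 0.85, [0.3353, -0.1058, -0.0013]), ('spacer', 0.83, [0.6525, 0.0766, 0.0093]), ('rack', 0.83, [0.6482, 0.0832, -0.0017])]
top [('spacer', 0.92, [0.3365, -0.1048, -0.0017]), ('rack', 0.42, [0.6131, -0.0945, 0.0049])]
spacer xy [0.6497 0.0765] yaw 0.217 cost 0.17 [('side', np.float64(0.17))] alt []
```

View pics/s7.png

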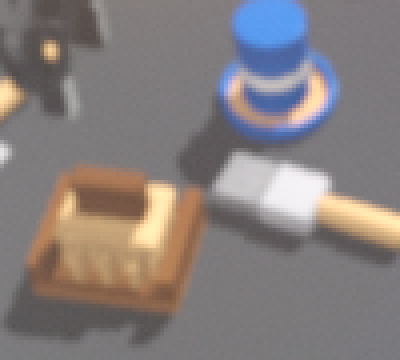

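The spacer is seated: its plate is level between the cheeks at crop (115,220), and the mark z is 9 mm against a 10 mm bed. Next, the weight.

```bash
python3 -m pendant '[{"dx":0,"dy":0.042,"dz":-0.022,"roll":-0.06},{"dx":0,"dy":0.084,"dz":-0.044,"roll":-0.12},{"dx":0,"dy":0.126,"dz":-0.066,"roll":-0.183},{"dx":0,"dy":0.168,"dz":-0.088,"roll":-0.183},{"dx":0,"dy":0.21,"dz":-0.11,"roll":-0.183},{"dx":0,"dy":0.25,"dz":-0.131,"roll":-0.183},{"dx":0,"dy":0.275,"dz":-0.144,"roll":-0.183},{"dx":0,"dy":0.285,"dz":-0.149,"roll":-0.183},{"dx":0,"dy":0.286,"dz":-0.1498,"roll":-0.183},{"dx":0,"dy":0.286,"dz":-0.1498,"roll":-0.183}]' -0.2
python3 to.py .4432 .3294 .193 1.972
```

```text
time_s: 23.3
eef_pos: [0.4428, 0.3288, 0.3405]
eef_rot: [0.696, -0.144, 0.69, 0.137]
ft_force: [0.5, -0.3, -0.1]
width: 0.0512
dx 0.1475 dy 0.0021 dz -0.0004 roll -0.000 | psi 1.972 tilt 0.0001 q6 0.24 pos [0.4428 0.3288 0.3405] w 0.0512
```

```bash
python3 -m pendant '[{"dx":0.045,"dy":0.001,"dz":0,"roll":0},{"dx":0.09,"dy":0.001,"dz":0,"roll":0},{"dx":0.12,"dy":0.001,"dz":0,"roll":0},{"dx":0.138,"dy":0.001,"dz":0,"roll":0},{"dx":0.147,"dy":0.001,"dz":0,"roll":0},{"dx":0.147,"dy":0.001,"dz":0,"roll":0}]' -0.2
python3 -m pendant '[{"dx":0,"dy":0,"dz":0,"roll":0},{"dx":0,"dy":0,"dz":0,"roll":0},{"dx":0,"dy":0,"dz":0,"roll":0},{"dx":0,"dy":0,"dz":0,"roll":0},{"dx":0,"dy":0,"dz":0,"roll":0},{"dx":0,"dy":0,"dz":0,"roll":0},{"dx":0,"dy":0,"dz":0,"roll":0},{"dx":0,"dy":0,"dz":0,"roll":0},{"dx":-0.02,"dy":0,"dz":0,"roll":0},{"dx":-0.05,"dy":0,"dz":0,"roll":0},{"dx":-0.08,"dy":0,"dz":0,"roll":0},{"dx":-0.08,"dy":0,"dz":0,"roll":0}]' 1
python3 to.py .616 .322 .27 1.587
```

```text
time_s: 23.9
eef_pos: [0.4445, 0.3276, 0.1927]
eef_rot: [0.696, -0.144, 0.69, 0.137]
ft_force: [0.1, -1.0, 0.4]
width: 0.0514
time_s: 25.1
eef_pos: [0.4447, 0.3291, 0.277]
eef_rot: [0.698, -0.143, 0.688, 0.137]
ft_force: [0.4, 0.7, -5.5]
width: 0.0174
dx 0.0096 dy -0.0731 dz 0.1549 roll 0.384 | psi 1.971 tilt 0.0001 q6 0.24 pos [0.4447 0.3291 0.277 ] w 0.0174
```

Held (5.5 N, about 0.45 kg). Moving over the tray and lowering to near the floor.

```bash
python3 -m pendant '[{"dx":0,"dy":-0.018,"dz":0.038,"roll":0.1},{"dx":0,"dy":-0.036,"dz":0.076,"roll":0.2},{"dx":0,"dy":-0.052,"dz":0.11,"roll":0.3},{"dx":0,"dy":-0.066,"dz":0.14,"roll":0.384},{"dx":0,"dy":-0.072,"dz":0.153,"roll":0.384},{"dx":0,"dy":-0.0731,"dz":0.1549,"roll":0.384},{"dx":0,"dy":-0.0731,"dz":0.1549,"roll":0.384},{"dx":0,"dy":-0.0731,"dz":0.1549,"roll":0.384}]'
python3 to.py .616 .322 .199 1.587
python3 - <<'E'
from look import *
snap('side','s8.png',(120,200,300,335),4)
E
```

```text
time_s: 25.9
eef_pos: [0.615, 0.3222, 0.2793]
eef_rot: [0.712, -0.008, 0.702, 0.004]
ft_force: [-0.3, -0.1, -5.4]
width: 0.017
dx 0.0803 dy 0.0003 dz -0.0001 roll 0.000 | psi 1.587 tilt 0.0001 q6 0.47 pos [0.615  0.3222 0.2793] w 0.0170
```

View pics/s8.png

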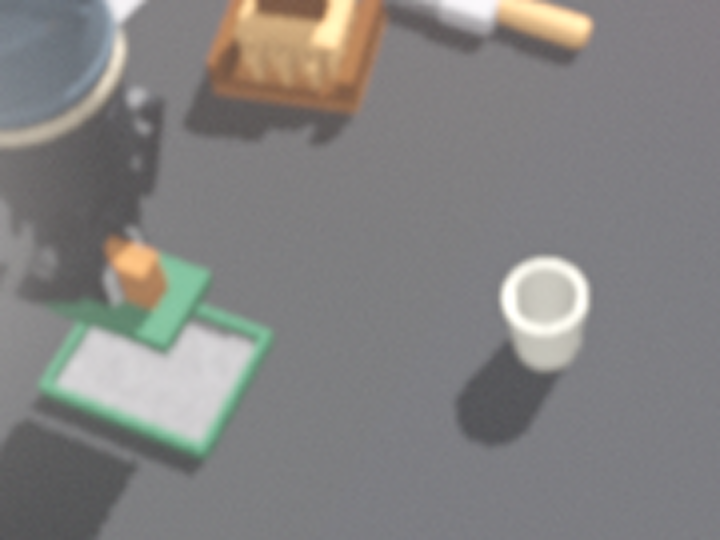

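The weight is level and aligned above the tray (tray centre at crop (155,380)), and the cup is untouched. Lowering and releasing.

```bash
python3 -m pendant '[{"dx":0.03,"dy":0,"dz":0,"roll":0},{"dx":0.055,"dy":0,"dz":0,"roll":0},{"dx":0.07,"dy":0,"dz":0,"roll":0},{"dx":0.076,"dy":0,"dz":0,"roll":0},{"dx":0.079,"dy":0,"dz":0,"roll":0},{"dx":0.081,"dy":0,"dz":0,"roll":0},{"dx":0.081,"dy":0,"dz":0,"roll":0}]'
python3 -m pendant '[{"dx":0,"dy":0,"dz":0,"roll":0},{"dx":0,"dy":0,"dz":0,"roll":0},{"dx":0,"dy":0,"dz":0,"roll":0},{"dx":0,"dy":0,"dz":0,"roll":0},{"dx":0,"dy":0,"dz":0,"roll":0},{"dx":-0.02,"dy":0,"dz":0,"roll":0},{"dx":-0.06,"dy":0,"dz":0,"roll":0},{"dx":-0.1,"dy":0,"dz":0,"roll":0},{"dx":-0.14,"dy":0,"dz":0,"roll":0},{"dx":-0.15,"dy":0,"dz":0,"roll":0},{"dx":-0.15,"dy":0,"dz":0,"roll":0}]' -0.2
python3 to.py .40 .0 .40 1.587
```

```text
time_s: 26.65
eef_pos: [0.6162, 0.3221, 0.1996]
eef_rot: [0.713, -0.008, 0.702, 0.004]
ft_force: [-1.3, 0.5, -4.7]
width: 0.0176
time_s: 27.75
eef_pos: [0.6143, 0.323, 0.3514]
eef_rot: [0.714, -0.007, 0.7, 0.005]
ft_force: [-0.1, -0.0, -0.7]
width: 0.0509
dx -0.0515 dy -0.3195 dz -0.2187 roll 0.001 | psi 1.588 tilt 0.0002 q6 0.47 pos [0.6143 0.323  0.3514] w 0.0509
```

```bash
python3 -m pendant '[{"dx":-0.03,"dy":-0.04,"dz":-0.03,"roll":0},{"dx":-0.05,"dy":-0.08,"dz":-0.06,"roll":0},{"dx":-0.05,"dy":-0.12,"dz":-0.09,"roll":0},{"dx":-0.05,"dy":-0.16,"dz":-0.12,"roll":0},{"dx":-0.05,"dy":-0.2,"dz":-0.15,"roll":0},{"dx":-0.05,"dy":-0.24,"dz":-0.18,"roll":0},{"dx":-0.05,"dy":-0.28,"dz":-0.2,"roll":0},{"dx":-0.05,"dy":-0.3,"dz":-0.22,"roll":0},{"dx":-0.05,"dy":-0.32,"dz":-0.23,"roll":0},{"dx":-0.05,"dy":-0.32,"dz":-0.23,"roll":0},{"dx":-0.05,"dy":-0.32,"dz":-0.23,"roll":0}]'
python3 - <<'E'
from fit import *
snap('side','end.png',scale=1.5);camera('top')
for c in('side','top'):
    for n in 'weight tray spacer rack jar_red holder_red jar_blue holder_blue amber_bottle white_cup'.split():
        print(c,n,[(round(d['p'],2),np.round(d['point'],3).tolist()) for d in mark_of(n,c)])
fit('weight',(.616,.322),[0],('side','top'),.005);fit('spacer',(.65,.082),[.22],('side','top'),.01)
fit('jar_red',(.595,-.309),[0],('side','top'),.004);fit('jar_blue',(.611,-.092),[0],('side','top'),.004)
E
```

```text
time_s: 28.85
eef_pos: [0.3886, -0.0008, 0.3973]
eef_rot: [0.713, -0.007, 0.701, 0.004]
ft_force: [-0.0, 0.0, -1.0]
width: 0.0512
side weight []
side tray [(0.87, [0.617, 0.319, -0.001]), (0.4, [0.595, -0.307, 0.003])]
side spacer [(0.88, [0.646, 0.082, 0.009]), (0.59, [0.337, -0.108, -0.003])]
side rack [(0.92, [0.648, 0.082, -0.002])]
side jar_red [(0.75, [0.593, -0.306, 0.004])]
side holder_red [(0.7, [0.592, -0.308, -0.0]), (0.23, [0.648, 0.077, 0.007])]
side jar_blue [(0.78, [0.323, -0.302, 0.0]), (0.7, [0.615, -0.094, 0.007]), (0.58, [0.39, -0.434, 0.0])]
side holder_blue [(0.7, [0.612, -0.093, -0.002])]
side amber_bottle [(0.57, [0.423, -0.21, 0.0]), (0.46, [0.616, 0.319, 0.002])]
side white_cup [(0.67, [0.408, 0.22, -0.0])]
top weight []
top tray []
top spacer []
top rack []
top jar_red []
top holder_red [(0.77, [0.593, -0.311, -0.001])]
top jar_blue [(0.75, [0.322, -0.308, 0.002])]
top holder_blue []
top amber_bottle [(0.72, [0.42, -0.213, 0.001])]
top white_cup []
weight xy [0.6175 0.3212] yaw 0.032 cost 0.085 [('side', np.float64(0.09))] alt []
spacer xy [0.6496 0.0781] yaw 0.177 cost 0.07 [('side', np.float64(0.07))] alt []
jar_red xy [ 0.5927 -0.309 ] yaw 0.082 cost 0.238 [('side', np.float64(0.12)), ('top', np.float64(0.12))] alt []
jar_blue xy [ 0.6136 -0.0945] yaw 0.138 cost 0.092 [('side', np.float64(0.09))] alt []
```

View pics/end.png

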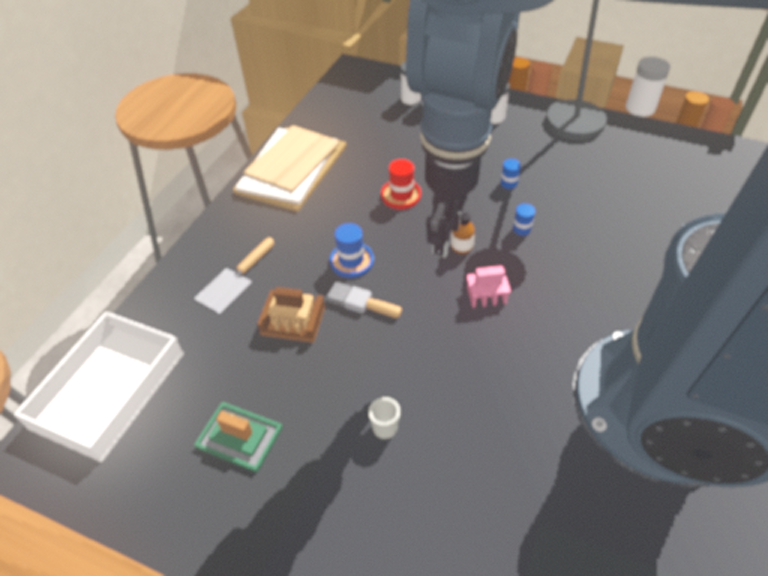

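The picture shows everything in place: red jar (401,182), blue jar (349,248), spacer (291,310) and weight (238,435), with the bottle (463,233) and cup (384,417) where they started. All offsets are within about 5 mm and the arm is clear. Handing in.

```bash
python3 -c "from cell import finish_job; print(finish_job())"
```

```text
the job is handed in; nothing more can be done
None
```

I placed all four things, let them go, and handed the job in at about 29–30 s of the 109 s allowed. The hand-in gives no verdict.

| Thing | Measured position (m) | Target (m) | Other checks |
|---|---|---|---|
| Blue jar (the largest look-alike) | (0.614, -0.094) | (0.611, -0.092) | Upright; read 4–7 mm above the bench (limit 8 mm), recess floor 4 mm |
| Red jar | (0.593, -0.309) | (0.595, -0.309) | Upright; read about 4 mm above the bench, recess floor 4 mm |
| Weight | (0.6175, 0.321) | (0.616, 0.322) | Yaw within 0.02 rad; released 1–2 mm above the tray floor |
| Spacer | (0.6495, 0.078) | (0.649, 0.082) | Read 9 mm above the bench, rack bed 10 mm; yaw within about 0.05 rad |

The bottle and cup are within a few millimetres of where they started, and the gripper was clear of everything at the end.

- **Views at the end:** The top camera was mostly blocked by the arm, so the last checks rest mainly on the side camera.
- **Weight check:** The network missed the weight at the end, so its position comes from my silhouette fit, and I did not measure its height.
- **Spacer readings:** The spacer's y reading varied between 0.077 and 0.082 m from check to check. While held, it sat a few millimetres off the gripper's centre, so I shifted it 2.5 mm before lowering it.
- **False reports:** The network also reported a blue jar and a bottle at the tray, and neither shows in the picture.
- **Refused move:** One move was refused because I left keys out of its rows; I sent it again complete.

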